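# Set out the right spacer, then hold the amplifier lid at 60 degrees

## Task

I am about to refit a spacer inside this amplifier and need both hands. First stand the brass spacer that fits the round pocket of the blue block (the middle thickness of the three) upright and fully down in that pocket and let go of it; then take the amplifier's lid by its orange handle, raise it to 60 degrees from shut and keep holding it there: the lid falls shut by itself, so finish with the gripper still holding the handle and the lid still. Leave the other two spacers and everything else on the bench where they are.

Things in the scene. Friction and masses are not known exactly. Their poses are not given: they have to be found in the camera images.
- spacer_mid_center (a point): THE SPACER TO USE: 30 mm outer diameter, upright brass tube with a 12 mm bore, 45 mm tall, standing on the cork mat; the point is its centre, half-way up (22.5 mm above its foot). Loose, about 80 g. The three spacers swap places from start to start. 
- spacer_mid: the same 30 mm spacer; origin at the centre of its foot, z along its length
- spacer_small_center (a point): look-alike, 24 mm outer diameter (too thin), upright brass tube with a 12 mm bore, 45 mm tall, standing on the cork mat; the point is its centre, half-way up (22.5 mm above its foot). Loose, about 80 g. The three spacers swap places from start to start. 
- spacer_small: the same 24 mm look-alike; origin at the centre of its foot
- spacer_large_center (a point): look-alike, 36 mm outer diameter (does not enter the pocket), upright brass tube with a 12 mm bore, 45 mm tall, standing on the cork mat; the point is its centre, half-way up (22.5 mm above its foot). Loose, about 80 g. The three spacers swap places from start to start. 
- spacer_large: the same 36 mm look-alike; origin at the centre of its foot
- block_hole0 (a point): centre of the mouth of the round pocket in the blue setting block, level with the block's top, 25 mm above the bench. Pocket 33 mm in diameter, 15 mm deep, upright. Block 70 x 70 x 25 mm, fixed; a seated spacer has its centre 7.5 mm above this point
- chassis: the amplifier, a fixed black open box with a grey front, 170 mm deep (its x), 260 mm wide (its y), 80 mm tall; origin at the centre of its underside. Its front (own -x, about towards the robot) carries knobs; its own yaw differs by up to 0.25 rad from the world's. On its right side a steel quarter arc, centred on the hinge, carries a green mark at 60 degrees. It carries the lid
- lid (a joint): angle of the amplifier's dark steel lid in rad: 0 shut (flat), grows as its front edge is raised, 1.047 is 60 degrees, stop at 1.4. Lid 170 x 260 x 6 mm, about 0.4 kg with its handle; no spring, little friction: from any angle it falls shut if let go
- lid_hinge (a point): middle of the lid's hinge line, which runs along the chassis's y at the top of its far wall (85 mm along the chassis's +x from its origin, 80.5 mm above the bench); the axes turn with the lid
- lid_grip (a point): middle of the orange round bar of the lid's handle: 12 mm thick, 120 mm long along the chassis's y, carried by two steel legs at its ends, clear of the lid. Fixed to the lid; with the lid shut it lies 205 mm from the hinge line towards the robot (chassis's -x) and 29 mm above it, so 35 mm in front of the lid's edge. It can be pinched from above, fingers closing along the chassis's x; being round, it turns between the fingers as the lid rises
- reel: bystander: aluminium reel, 64 mm in diameter, 40 mm tall, standing; origin at the centre of its underside
- tin: bystander: small closed tin with a red band, 48 mm in diameter, 45 mm tall; origin at the centre of its underside
- jar: bystander: closed jar, 56 mm in diameter, 70 mm tall; origin at the centre of its underside
- meter: bystander: grey hand meter lying flat, 130 x 75 x 38 mm; origin at the centre of its underside
There are look-alikes about, which are no part of the job. What is shaped like the spacer_large but black is not meant.

How it is judged:
On the way, in this order (a step that is already met when the one before it is completed fails the run):
1. the 30 mm spacer stands fully down in the pocket and is let go (horizontal distance between spacer_mid_center and block_hole0 below 0.005 m and z of spacer_mid_center in the frame of block_hole0 below 0.0115 m and angle between spacer_mid_center's own z axis and vertical below 0.1 rad and contact force between the fingers and spacer_mid below 0.05 N and linear speed of spacer_mid below 0.03 m/s), for 0.2 s.
2. the lid is raised past 30 degrees by its handle (value of joint lid above 0.52 rad and (contact force between the fingers and lid_c1 above 0.5 N or contact force between the fingers and lid_c2 above 0.5 N or contact force between the fingers and lid_c3 above 0.5 N)), for 0.1 s.
At the end, for the whole second after the job is handed in: The fingers still press on the lid's handle (over 0.5 N) and hold the lid still at 60 degrees, 5 either way; no loose thing touches the amplifier; the 30 mm spacer stands upright, let go, in the pocket (within 4 mm of full depth, 5 mm of its centre) (horizontal distance between spacer_mid_center and block_hole0 below 0.005 m and z of spacer_mid_center in the frame of block_hole0 below 0.0115 m and angle between spacer_mid_center's own z axis and vertical below 0.1 rad and contact force between the fingers and spacer_mid below 0.05 N and value of joint lid between 0.9599 and 1.1345 rad and velocity of joint lid between -0.1 and 0.1 rad/s and (contact force between the fingers and lid_c1 above 0.5 N or contact force between the fingers and lid_c2 above 0.5 N or contact force between the fingers and lid_c3 above 0.5 N) and contact force between chassis and spacer_mid below 0.2 N and contact force between chassis and spacer_small below 0.2 N and contact force between chassis and spacer_large below 0.2 N and contact force between chassis and reel below 0.2 N and contact force between chassis and tin below 0.2 N and contact force between chassis and jar below 0.2 N and contact force between chassis and meter below 0.2 N); the arm keeps its last pose, push and grip.
It fails at once if the lid is raised before the spacer is in the pocket (value of joint lid above 0.15 rad and not (horizontal distance between spacer_mid_center and block_hole0 below 0.006 m and z of spacer_mid_center in the frame of block_hole0 below 0.013 m)).
It fails at once if a look-alike spacer is moved by more than 30 mm (distance of any of spacer_small_center, spacer_large_center from where it was at the start of the episode above 0.03 m).
It fails at once if another thing on the bench is moved by more than 30 mm (distance of any of reel, tin, jar, meter from where it was at the start of the episode above 0.03 m).
It also fails if it takes over 56 s, if anything falls off the work surface, if the arm or the gripper's body presses on something with over 40 N, if the wrist force passes 120 N, or if a joint passes its speed limit or range.

## Robot

A 6-joint arm with a two-finger parallel gripper is mounted at the origin on the work surface. World frame = base frame: x ahead of the robot, y to its left, z up, the work surface at z = 0. Lengths are in m, angles in rad, forces in N, time in s.
With the tool pointing down it reaches from about 0.2 to 0.875 m from the base axis. Payload 3.4 kg.
Tool frame: the origin (TCP) lies midway between the tips of the shut fingers; the grasp point (between the pads) lies 19 mm behind it; x points along the fingers, y is the direction in which the jaws open and shut, and the axes are right-handed (so a half turn about x gives the same grasp; the last joint's range is limited). The gripper opens to 94 mm and grips with 3 to 60 N. Pads are 16 mm wide; open, the fingers measure 119 mm over their backs; the gripper's body (75 mm by 177 mm) begins 78 mm behind the grasp point.
Start: joints at [-1.28, 0.276, 1.505, -0, 1.361, -0.121], TCP at [0.23, -0.527, 0.205] pointing down, gripper open.
Joint ranges: [-2.89, 2.89], [-0.75, 2.08], [0.22, 2.7], [-1.18, 4.32], [0.11, 2.71], [-2.7, 2.7]. Speed limits (rad/s): [2.57, 2.57, 3.14, 3.14, 3.14, 3.14].

## Interface

Orientations are given as [roll, pitch, yaw] about the fixed x, y, z axes, in that order (R = Rz(yaw) Ry(pitch) Rx(roll)).
In Python, from cell import manip gives the robot as it stands. The module is installed in compiled form; this text tells all that it offers. Calls block until the motion is done:
- manip.reach(position, orientation): joint-space move of the TCP to a pose.
- manip.line_to(position, frame=None, velocity=0.15, max_force=None): straight line of the TCP; frame=None keeps the orientation; velocity is the mean speed in m/s. With max_force (N) it stops when the force on the tool has changed by that much, and returns True; else False.
- manip.move_j(angles): joint-space move.
- manip.gripper_to(opening, newtons=None): finger opening in m; newtons is the grip in N (None keeps the last); returns when the fingers have stopped.
- manip.hold(seconds).
- manip.inverse_kinematics(position, orientation): joint angles nearest the present ones, or None.
- manip.observe(): the state.
- manip.read_camera(name): name is "scene" or "top"; returns a dict with "color" (384x512x3 uint8, red, green, blue), "camera_matrix" (3x3 intrinsics, pixels), "k1" (the pictures are not rectified: a ray, as slopes to the right and down, at radius r is drawn at 1 + k1 r^2 times it, then the intrinsics apply), "R" (3x3) and "t" (3): a world point X has camera coordinates R X + t. Camera axes: x right, y down, z forward; pixel columns grow to the right and rows downward; lengths in m; the calibration is good to about 2 mm. A picture is of the moment at which its call begins. There is no depth.
A pose or a line that the arm cannot do raises manip.MotionError and nothing moves.
- manip.sign_off(): hands the job in, once; it reports no verdict.
The state is a dict: "time_s": time; "q": joint angles; "qvel": joint speeds; "tau": joint torques, N m; "tool_pos": TCP position; "ee_rot": TCP orientation; "force": force on the tool from outside, world axes, zero at the start; "ft_torque": the same for the moment, N m; "gripper_width": finger opening in m.
Only numpy, scipy, OpenCV 4.12 (cv2) and the standard library are available. Lean on these libraries where they do the work, as an engineer would, in place of code of your own. Each camera call takes 0.05 s, during which the arm holds its last target.

## Working session

There is one attempt and no reset: what is moved stays moved. The work goes in short steps, each a Python script; the robot and the scene stay as the last script left them, time stands still between calls to the robot, and variables do not carry over. Pictures are saved under pics/ and viewed, and the job is handed in when it is done.

```bash
mkdir -p pics; python3 - <<'E'
from cell import manip
import cv2,pickle
for n in("scene","top"):
    c=manip.read_camera(n); pickle.dump(c,open(n+".pkl","wb"))
    cv2.imwrite(f"pics/{n}0.png",cv2.resize(c["color"][:,:,::-1],(768,576),interpolation=cv2.INTER_CUBIC))
    print(n,c["camera_matrix"],c["k1"],c["R"],c["t"])
print(manip.observe())
E
```

```text
scene [[416.7658963    0.         255.54671553]
 [  0.         416.7658963  190.07377641]
 [  0.           0.           1.        ]] -0.12382150887501112 [[ 0.59344867  0.80480889  0.01006632]
 [ 0.66640829 -0.48430473 -0.56687646]
 [-0.45135205  0.34312036 -0.82374131]] [-0.37440974 -0.2638676   1.33094406]
top [[438.2448097    0.         253.52823894]
 [  0.         438.2448097  190.30032578]
 [  0.           0.           1.        ]] -0.002424213723556851 [[-4.70534333e-02 -9.98892312e-01 -3.51322487e-04]
 [-9.76211216e-01  4.60595447e-02 -2.11873030e-01]
 [ 2.11654522e-01 -9.62638851e-03 -9.77297138e-01]] [0.05799358 0.50594815 1.25432501]
{'time_s': 0.1, 'q': array([-1.28001803e+00,  2.76522166e-01,  1.50597195e+00,  1.23081934e-05,
        1.36068407e+00, -1.20978949e-01]), 'qvel': array([-6.33146011e-04, -8.91005920e-04, -3.32030588e-03,  1.69959822e-04,
        3.17998708e-04, -3.33104071e-05]), 'tau': array([ 1.36322968e-03, -4.05455375e+01, -2.37778616e+01,  7.02321692e-02,
        2.98471295e-02, -5.33773073e-05]), 'tool_pos': array([ 0.22999627, -0.52646547,  0.20471048]), 'ee_rot': array([-1.69936467,  1.56921075,  1.85398265]), 'force': array([ 0.2769179 , -0.47521018,  0.22021485]), 'ft_torque': array([-0.02333095, -0.00232014, -0.03650431]), 'gripper_width': 0.09398769476040837}
```

View pics/scene0.png

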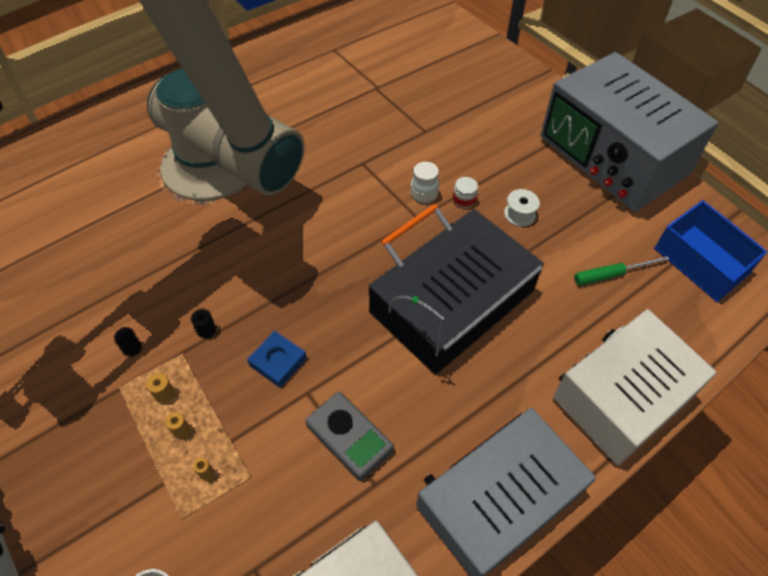

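View pics/top0.png

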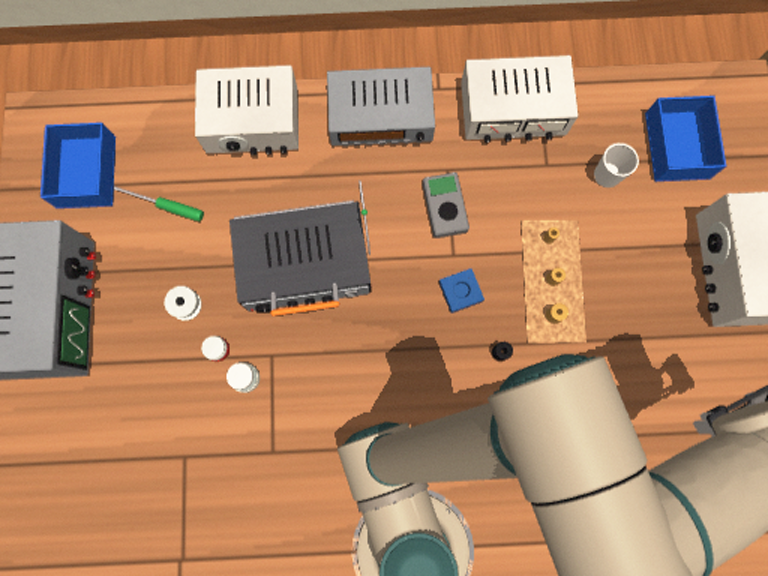

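The scene picture shows three brass spacers on the cork mat at about (158,383), (175,421) and (201,467). In the top picture they are at (559,312), (558,274) and (552,234). The black cylinders near (127,341) and (203,322) are look-alikes. Next I'll enlarge crops of the spacers, block and lid.

```bash
python3 - <<'E'
import cv2,pickle
def crop(n,x0,y0,x1,y1,s,o):
    im=pickle.load(open(n+".pkl","rb"))["color"][y0:y1,x0:x1,::-1]
    im=cv2.resize(im,None,fx=s,fy=s,interpolation=cv2.INTER_CUBIC)
    for k in range(0,x1-x0,10):
        cv2.putText(im,str(x0+k),(k*s,8),0,.3,(255,255,255)); cv2.line(im,(k*s,10),(k*s,14),(255,255,255))
    for k in range(0,y1-y0,10):
        cv2.putText(im,str(y0+k),(0,k*s+4),0,.3,(255,255,255)); cv2.line(im,(22,k*s),(26,k*s),(255,255,255))
    cv2.imwrite("pics/"+o,im)
crop("top",340,140,400,225,7,"t_sp.png")
crop("scene",75,230,175,350,5,"s_sp.png")
crop("top",285,170,345,215,12,"t_bl.png")
crop("scene",155,210,215,260,12,"s_bl.png")
crop("top",145,115,255,215,6,"t_ch.png")
crop("scene",235,130,370,250,5,"s_ch.png")
E
```

```text
(no output)
```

View pics/t_sp.png

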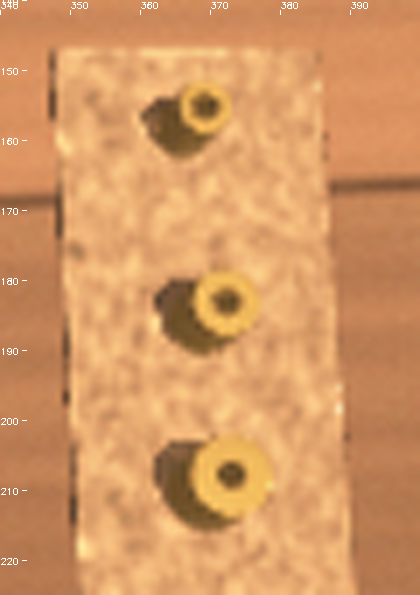

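View pics/s_sp.png

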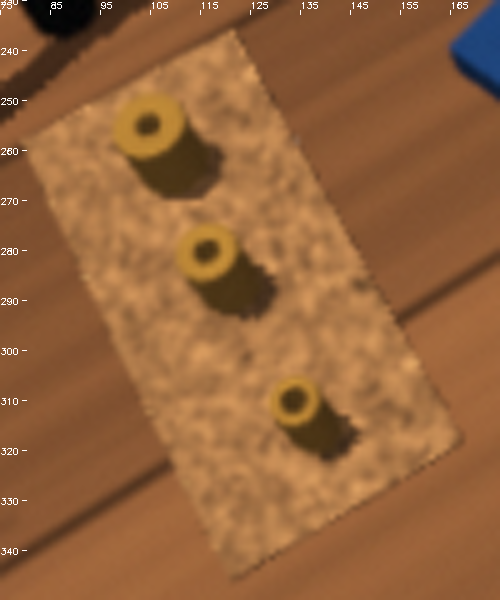

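View pics/t_bl.png

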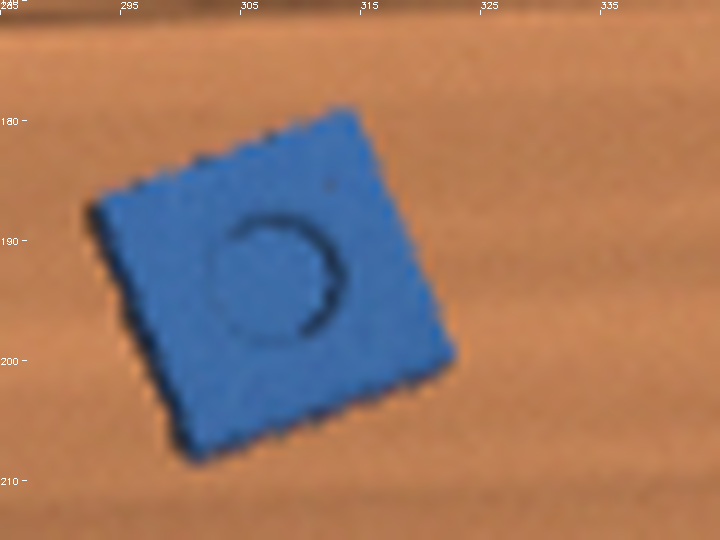

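View pics/s_bl.png

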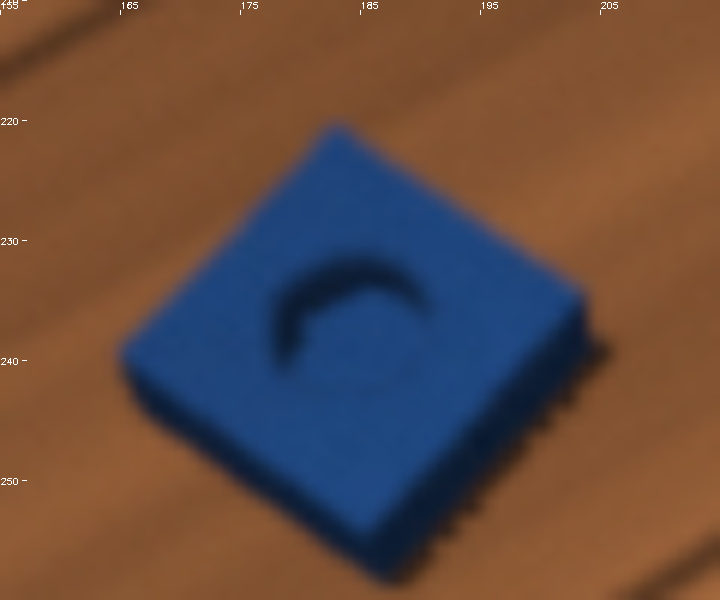

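View pics/t_ch.png

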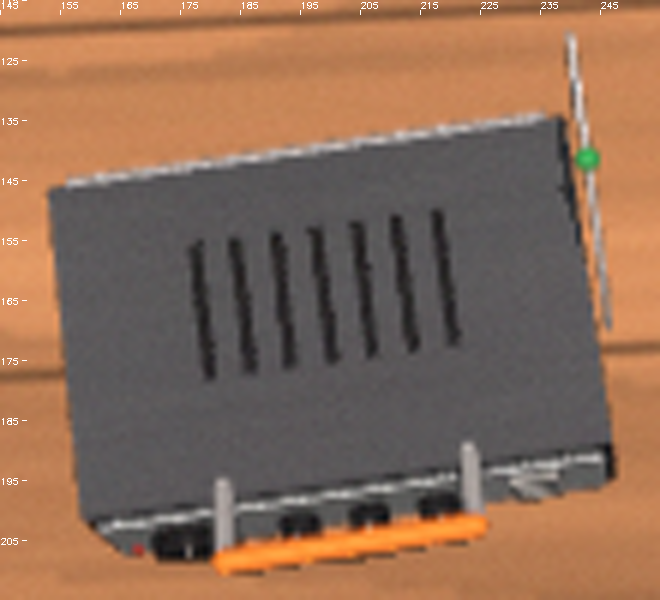

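View pics/s_ch.png

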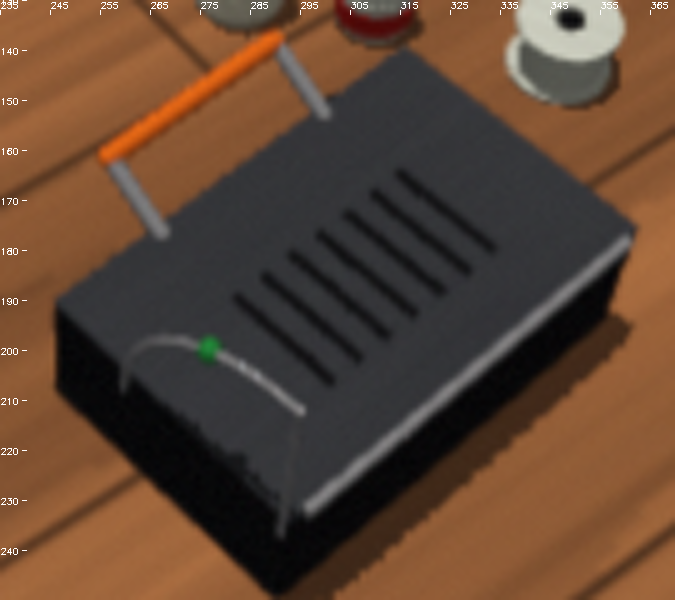

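By diameter in the top crop, the three brass tubes measure about 7.2, 9.3 and 11.5 px, a 24:30:36 ratio. The 30 mm one is therefore the middle one, at top px (372,183) and scene px (116,280). The black cylinders aren't candidates because they aren't brass. Next I'll triangulate.

```bash
cat > h.py <<'E'
import numpy as np,pickle,cv2
C={n:pickle.load(open(n+".pkl","rb")) for n in("scene","top")}
def ray(n,p):
    c=C[n];d=np.array([c["k1"],0,0,0,0.])
    u=cv2.undistortPoints(np.array([[p]],float),c["camera_matrix"],d)[0,0]
    R=c["R"];return -R.T@c["t"],R.T@np.r_[u,1]
def at_z(n,p,z):
    o,d=ray(n,p);return o+d*(z-o[2])/d[2]
def tri(a,b):
    o1,d1=ray("top",a);o2,d2=ray("scene",b)
    s=np.linalg.lstsq(np.c_[d1,-d2],o2-o1,rcond=None)[0]
    p,q=o1+s[0]*d1,o2+s[1]*d2;return (p+q)/2,np.linalg.norm(p-q)
def proj(n,X):
    c=C[n];return cv2.projectPoints(np.array([X],float),cv2.Rodrigues(c["R"])[0],c["t"],c["camera_matrix"],np.array([c["k1"],0,0,0,0.]))[0][0,0]
E
python3 - <<'E'
from h import *
np.set_printoptions(precision=4,suppress=True)
print("mid",tri((371.9,182.85),(116.3,280.0)))
for z in(.045,.048):print(at_z("top",(371.9,182.85),z),at_z("scene",(116.3,280.),z))
print("large",at_z("top",(372.6,207.6),.047),"small",at_z("top",(368.9,154.9),.047))
print("hole",tri((307.6,192.8),(183.75,236.4)),at_z("top",(307.6,192.8),.025),at_z("scene",(183.75,236.4),.025))
a=tri((180.1,208.4),(291.,137.));b=tri((225.9,201.75),(255.,160.8));print("bar",a,b)
for p in((180.1,208.4),(225.9,201.75)):print(at_z("top",p,.1095))
for p in((291,137),(255,160.8)):print(at_z("scene",p,.1095))
# lid rear corners top
for p in((154,146.5),(238,134.5)):print(at_z("top",p,.0835))
E
```

```text
mid (array([ 0.5165, -0.3214,  0.0466]), np.float64(0.004440539122157842))
[ 0.5163 -0.324   0.045 ] [ 0.5165 -0.3193  0.045 ]
[ 0.5156 -0.3231  0.048 ] [ 0.5181 -0.3192  0.048 ]
large [ 0.4403 -0.3176  0.047 ] small [ 0.6037 -0.3234  0.047 ]
hole (array([ 0.4992, -0.129 ,  0.0261]), np.float64(0.003147061999797228)) [ 0.4989 -0.1306  0.025 ] [ 0.4993 -0.1273  0.025 ]
bar (array([0.4542, 0.246 , 0.11  ]), np.float64(0.002759128307449924)) (array([0.4664, 0.1159, 0.1152]), np.float64(0.0036481145650096433))
[0.4536 0.2448 0.1095]
[0.4666 0.1146 0.1095]
[0.4543 0.2477 0.1095]
[0.4634 0.1204 0.1095]
[0.6493 0.3246 0.0835]
[0.6751 0.0729 0.0835]
```

```bash
python3 - <<'E'
from cell import manip
import cv2,pickle,numpy as np
np.set_printoptions(precision=4,suppress=True)
P=np.pi/2
manip.gripper_to(0.06)
manip.reach([.5165,-.3213,.15],[0,P,0])
manip.line_to([.5165,-.3213,.024],velocity=.12,max_force=8)
o=manip.observe();print(o["time_s"],o["tool_pos"],o["force"],o["q"])
manip.gripper_to(0.0,20)
o=manip.observe();print(o["gripper_width"],o["force"])
manip.line_to([.5165,-.3213,.13],velocity=.12)
manip.line_to([.499,-.129,.13],velocity=.15)
manip.line_to([.499,-.129,.07],velocity=.1)
manip.hold(.3)
o=manip.observe();print(o["time_s"],o["tool_pos"],o["gripper_width"],o["q"],o["force"])
for n,(x0,y0,x1,y1) in dict(scene=(145,190,225,260),top=(270,150,350,220)).items():
    c=manip.read_camera(n);pickle.dump(c,open(n+"1.pkl","wb"))
    cv2.imwrite(f"pics/{n}1.png",cv2.resize(c["color"][y0:y1,x0:x1,::-1],None,fx=8,fy=8,interpolation=cv2.INTER_CUBIC))
E
```

```text
3.8417 [ 0.517  -0.3218  0.0248] [ 0.0094  0.3184 -0.0452] [-0.6709  0.4721  1.6826 -0.      0.9853 -2.2416]
0.028731327221185328 [-0.272   1.636   1.9879]
7.95 [ 0.4993 -0.1291  0.0705] 0.02857695985794864 [-0.388   0.3028  1.8346  0.      1.0031 -1.9588] [-0.9922  0.0112 -1.6889]
```

View pics/scene1.png

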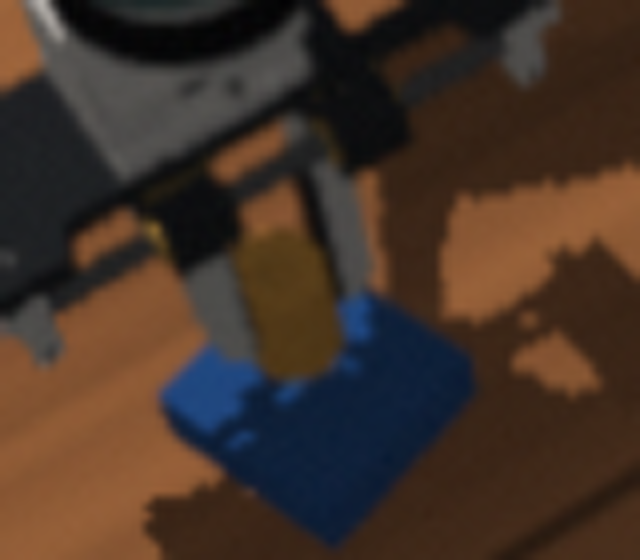

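View pics/top1.png

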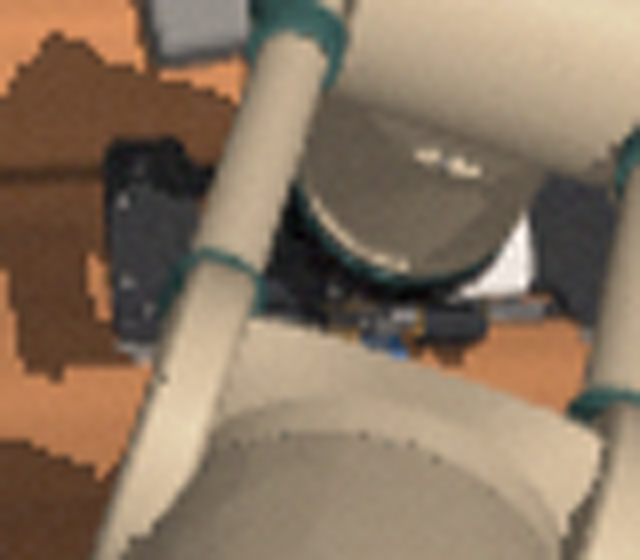

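The scene picture shows the 30 mm spacer held upright above the block, with its foot near crop (295,375). The arm hides the top view. I'll overlay the predicted outline of the spacer at the TCP to find the camera-to-robot offset.

```bash
python3 - <<'E'
from h import *
im0=cv2.imread("pics/scene1.png")
t=np.linspace(0,2*np.pi,60)
def hull(cx,cy,z0,z1,r=.015):
    pts=[proj("scene",(cx+r*np.cos(a),cy+r*np.sin(a),z)) for z in(z0,z1) for a in t]
    return cv2.convexHull((((np.array(pts)-[145,190]+.5)*8)-.5).astype(np.float32)).astype(int)
outs=[]
for dx,dy in((0,0),(0,.002)):
    im=im0.copy()
    cv2.polylines(im,[hull(.4993+dx,-.1291+dy,.048,.093)],True,(0,255,0),1)
    h=[(((proj("scene",(.499+.0165*np.cos(a),-.129+.0165*np.sin(a),.025))-[145,190]+.5)*8)-.5).astype(int) for a in t]
    outs.append(im[180:420,130:430])
cv2.imwrite("pics/ov1.png",cv2.resize(np.hstack(outs),(800,320)))
o=-C["scene"]["R"].T@C["scene"]["t"];print(o)
p0=proj("scene",(.4993,-.1291,.07));print(proj("scene",(.5013,-.1291,.07))-p0,proj("scene",(.4993,-.1271,.07))-p0,proj("scene",(.4993,-.1291,.072))-p0)
E
```

```text
[ 0.99876084 -0.28313805  0.9505422 ]
[0.42237981 0.58578163] [ 0.7082921  -0.42203757] [-0.11555757 -0.40651681]
```

View pics/ov1.png

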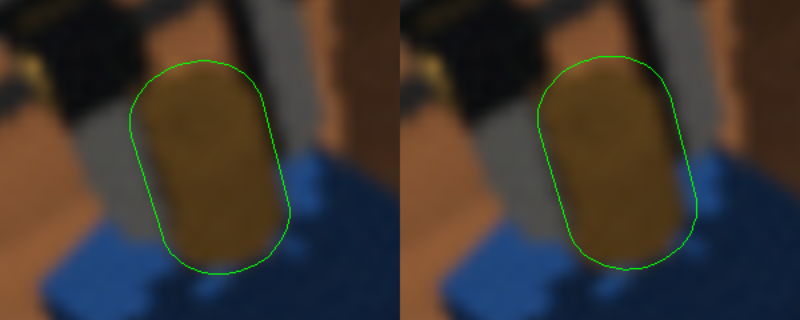

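```bash
python3 - <<'E'
from h import *
from scipy.optimize import least_squares
np.set_printoptions(precision=4,suppress=True)
sc=np.array([(337,123),(585,292),(365,537),(122,352)]);sc=(sc+.5)/12-.5+[155,210]
for n,pts in(("scene",sc),("top",(np.array([(102,198),(347,107),(456,357),(195,460)])+.5)/12-.5+[285,170])):
    for p in pts: pass
    X=np.array([at_z(n,p,.025)[:2] for p in pts]);print(n,X.mean(0),[np.linalg.norm(X[i]-X[i-1]) for i in range(4)])
im=C["scene"]["color"][215:260,155:215,::-1];s=12
im=cv2.resize(im,None,fx=s,fy=s,interpolation=cv2.INTER_CUBIC)
t=np.linspace(0,2*np.pi,80)
o=[]
for c in((.4993,-.1273),(.4993,-.1285)):
    m=im.copy()
    for r,z in((.0165,.025),):
        q=np.array([(proj("scene",(c[0]+r*np.cos(a),c[1]+r*np.sin(a),z))-[155,215]+.5)*s-.5 for a in t]).astype(int)
        cv2.polylines(m,[q],True,(0,255,0),1)
    o.append(m[130:420,180:480])
cv2.imwrite("pics/ov2.png",np.hstack(o))
E
```

```text
scene [ 0.4997 -0.1272] [np.float64(0.06863260426937051), np.float64(0.06934757303908069), np.float64(0.07045315209272808), np.float64(0.06910221420444737)]
top [ 0.4987 -0.1301] [np.float64(0.0713201859776915), np.float64(0.06754349795250367), np.float64(0.07009482255825036), np.float64(0.07179697636089714)]
```

View pics/ov2.png

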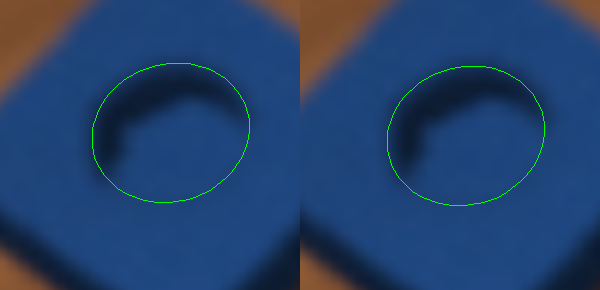

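```bash
python3 - <<'E'
from cell import manip
import numpy as np
np.set_printoptions(precision=4,suppress=True)
manip.line_to([.4992,-.1274,.062],velocity=.05)
print(manip.observe()["tool_pos"])
r=manip.line_to([.4992,-.1274,.031],velocity=.03,max_force=5)
o=manip.observe();print(r,o["time_s"],o["tool_pos"],o["force"],o["gripper_width"])
E
```

```text
[ 0.4987 -0.1271  0.0614]
True 9.3583 [ 0.4989 -0.1273  0.0312] [-0.2853  0.3958  5.3031] 0.028420798616801878
```

```bash
python3 - <<'E'
from cell import manip
import cv2,pickle,numpy as np
P=np.pi/2
manip.gripper_to(0.05); manip.hold(.2)
p=manip.observe()["tool_pos"]
manip.line_to([p[0],p[1],.22],velocity=.15)
manip.gripper_to(0.035)
manip.reach([.4595,.1818,.22],[0,P,.098+P])
o=manip.observe();print(o["time_s"],o["tool_pos"],o["q"])
ims=[]
for n,(x0,y0,x1,y1) in dict(scene=(145,195,225,265),top=(270,160,350,230)).items():
    c=manip.read_camera(n);pickle.dump(c,open(n+"2.pkl","wb"))
    ims.append(cv2.resize(c["color"][y0:y1,x0:x1,::-1],None,fx=5,fy=5,interpolation=cv2.INTER_CUBIC))
    cv2.imwrite(f"pics/{n}2full.png",cv2.resize(c["color"][:,:,::-1],(768,576),interpolation=cv2.INTER_CUBIC))
cv2.imwrite("pics/seat2.png",np.hstack(ims))
E
```

```text
Traceback (most recent call last):
cell.MotionError: the arm cannot take that pose within its joint ranges
```

```bash
python3 - <<'E'
from cell import manip
import cv2,pickle,numpy as np
np.set_printoptions(precision=3,suppress=True)
P=np.pi/2
for y in(.098-P,):
  for p in([.4595,.1818,.22],[.4595,.1818,.09],[.586,.194,.254]): print(y,manip.inverse_kinematics(p,[0,P,y]))
manip.reach([.4595,.1818,.22],[0,P,.098-P])
o=manip.observe();print(o["time_s"],o["tool_pos"],o["q"])
ims=[]
for n,(x0,y0,x1,y1) in dict(scene=(145,195,225,265),top=(270,160,350,230)).items():
    c=manip.read_camera(n);pickle.dump(c,open(n+"2.pkl","wb"))
    ims.append(cv2.resize(c["color"][y0:y1,x0:x1,::-1],None,fx=5,fy=5,interpolation=cv2.INTER_CUBIC))
    cv2.imwrite(f"pics/{n}2full.png",cv2.resize(c["color"][:,:,::-1],(768,576),interpolation=cv2.INTER_CUBIC))
cv2.imwrite("pics/seat2.png",np.hstack(ims))
E
```

```text
-1.4727963267948965 [ 0.236  0.145  1.643 -0.     1.354  0.138]
-1.4727963267948965 [ 0.236  0.253  1.852 -0.     1.037  0.138]
-1.4727963267948965 [ 0.207  0.319  1.323 -0.     1.499  0.109]
13.8 [0.46  0.181 0.22 ] [ 0.235  0.145  1.642 -0.     1.354  0.137]
```

View pics/seat2.png

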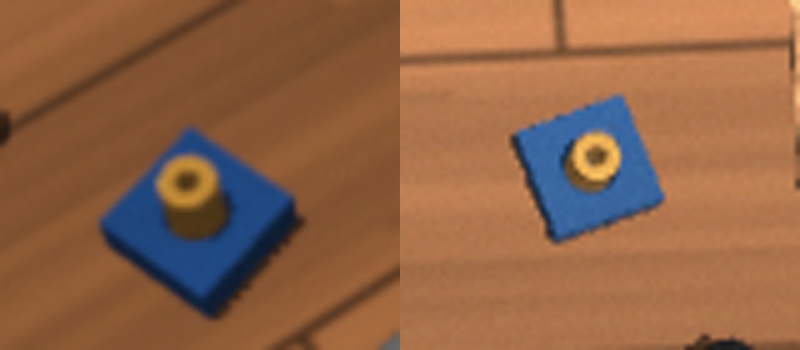

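View pics/scene2full.png

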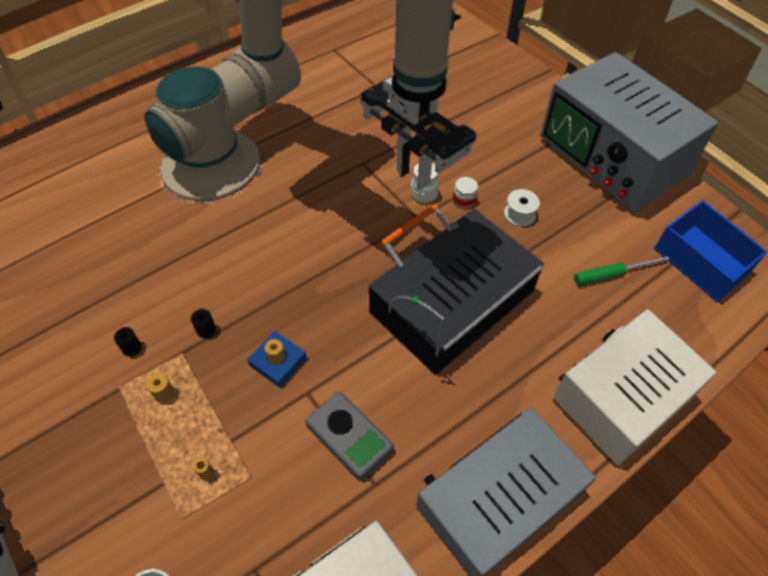

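The spacer stands in the pocket, with its top centre at scene px (182.2,230.8) and top px (309,191). Before lifting the lid I'll check the height numerically; 0.055 is fully down.

```bash
python3 - <<'E'
from h import *
print(tri((309.0,191.),(182.2,230.8)))
for z in (.055,.07):
    print(z,proj("scene",(.4994,-.1274,z)),proj("top",(.4990,-.1303,z)))
E
```

```text
(array([ 0.49884898, -0.12924182,  0.05459452]), np.float64(0.004063396459962936))
0.055 [182.11368908 230.6445461 ] [308.71558981 190.69053289]
0.07 [181.26648338 227.63554431] [309.33954846 189.61764744]
```

Seated: triangulated top height is 0.0546, against 0.055 expected. Now grip the handle.

```bash
python3 - <<'E'
from cell import manip
import numpy as np
np.set_printoptions(precision=4,suppress=True)
manip.line_to([.4595,.183,.0905],velocity=.12,max_force=6)
o=manip.observe();print(o["time_s"],o["tool_pos"],o["force"])
f0=o["force"]
manip.gripper_to(0.0,20);manip.hold(.2)
o=manip.observe();print(o["time_s"],o["tool_pos"],o["gripper_width"],o["force"]-f0)
E
```

```text
15.1333 [0.4601 0.1831 0.0911] [-0.1934 -0.2375 -0.1321]
15.8333 [0.4593 0.183  0.0908] 0.011529808076352439 [-1.1242  0.5022  5.2354]
```

```bash
cat > arc.py <<'E'
from cell import manip
import numpy as np,sys
np.set_printoptions(precision=4,suppress=True)
a0,a1=float(sys.argv[1]),float(sys.argv[2])
psi=.098; r=np.hypot(.205,.029);b=np.arctan2(.029,.205)
u=np.array([np.cos(psi),np.sin(psi)]);h=np.array([.459,.183])+.205*u
n=int(round((a1-a0)/5))
for a in np.linspace(a0,a1,n+1)[1:]:
    t=np.radians(a)+b
    xy=h-r*np.cos(t)*u
    manip.line_to([xy[0],xy[1],.0805+r*np.sin(t)-.019],velocity=.06)
    o=manip.observe();print(round(a),o["time_s"],o["tool_pos"],o["force"],o["gripper_width"])
E
python3 arc.py 0 15
```

```text
5 16.2833 [0.4625 0.1833 0.1084] [-0.1054  0.457  -2.4976] 0.011247942273591034
10 16.7333 [0.4671 0.1838 0.126 ] [-0.1865 -0.4494 -2.0989] 0.011160825027915657
15 17.1833 [0.4731 0.1844 0.1428] [-1.4885  0.0163 -3.0002] 0.011335967684390892
```

Forces are gentle, so I'll continue to 60°.

```bash
python3 arc.py 15 60; python3 - <<'E'
from cell import manip
import cv2,pickle
manip.hold(.5);o=manip.observe();print(o["time_s"],o["tool_pos"],o["force"],o["gripper_width"])
ims=[]
for n in("scene","top"):
    c=manip.read_camera(n);pickle.dump(c,open(n+"3.pkl","wb"))
    cv2.imwrite(f"pics/{n}3.png",cv2.resize(c["color"][:,:,::-1],(768,576),interpolation=cv2.INTER_CUBIC))
c=pickle.load(open("scene3.pkl","rb"))["color"][100:250,230:380,::-1]
cv2.imwrite("pics/lid3.png",cv2.resize(c,None,fx=4,fy=4,interpolation=cv2.INTER_CUBIC))
E
```

```text
20 17.6333 [0.4804 0.1851 0.1591] [-5.2087 -1.2238  0.8582] 0.011174185374883829
25 18.0833 [0.4894 0.186  0.1752] [-8.161  -0.1607  2.2679] 0.011331012168465637
30 18.5333 [0.4995 0.187  0.1902] [-8.4995 -0.3854  3.9108] 0.011739644990642294
35 18.9833 [0.5108 0.1881 0.2043] [-8.8506 -1.8855  6.0846] 0.011403346027857074
40 19.4333 [0.5235 0.1894 0.2176] [-10.4409  -0.9663   8.2625] 0.011049950626068903
45 19.8833 [0.5378 0.1908 0.2298] [-9.7092 -0.812  10.3618] 0.011336607735528297
50 20.3333 [0.554  0.1924 0.2405] [-8.0541 -0.4996 10.1684] 0.011130026235628768
55 20.7833 [0.5709 0.1941 0.2494] [-6.7603  0.3153  9.2662] 0.011678609022582982
60 21.2333 [0.588  0.1958 0.2566] [-4.1043 -0.4841  6.0168] 0.01133699920273759
21.7333 [0.5877239  0.19576981 0.25656946] [-4.29065362  0.03960861  6.28646612] 0.01149352784807939
```

View pics/lid3.png

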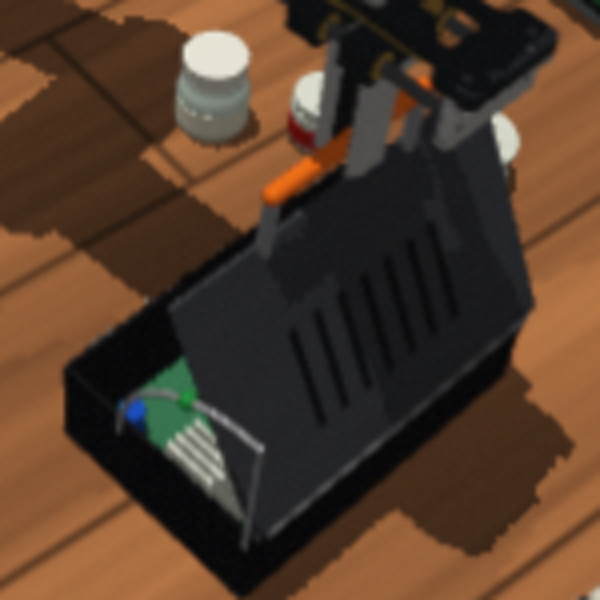

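View pics/scene3.png

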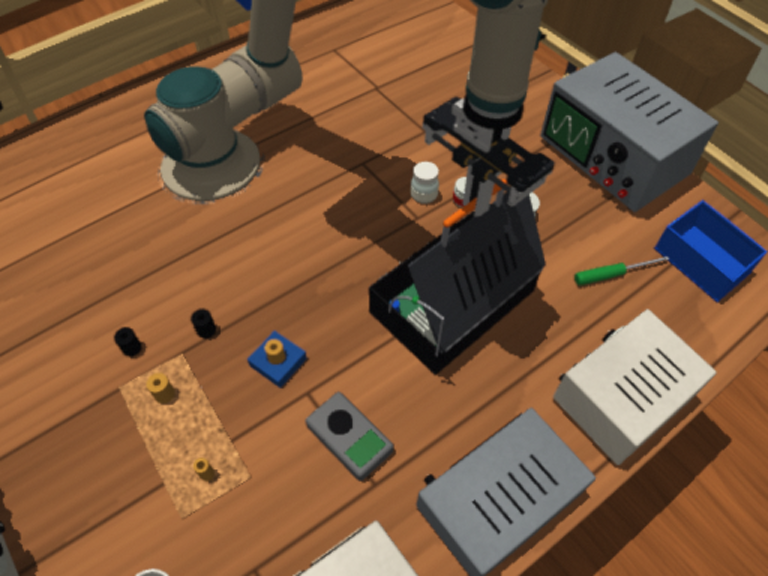

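View pics/top3.png

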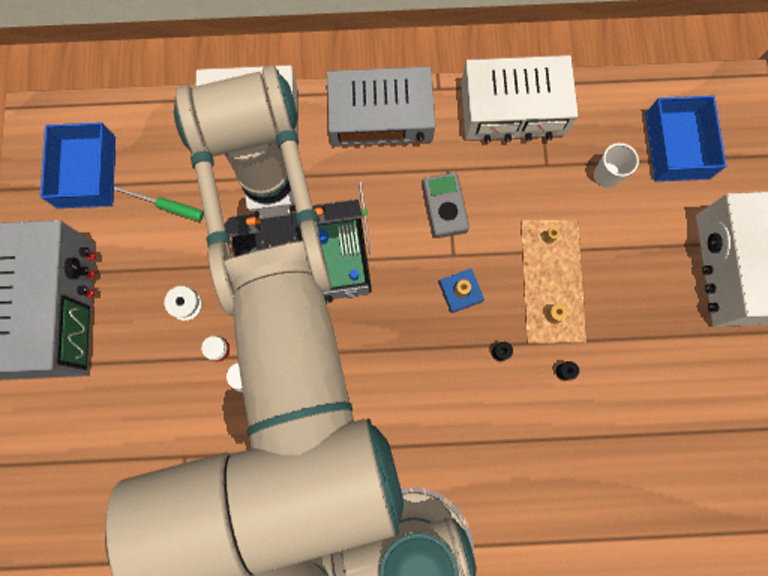

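The lid is up and held. Scene crop: its front-right corner is at about (172,308), the bar's right end at about (270,198). I'll check the angle from those two points.

```bash
python3 - <<'E'
from h import *
psi=.098;u=np.array([np.cos(psi),np.sin(psi),0]);v=np.array([-u[1],u[0],0])
h=np.r_[np.array([.459,.183])+.205*u[:2],.0805]
for lab,(s,dn,w) in dict(corner=(.170,.003,-.13),barend=(.205,.029,-.06)).items():
  for a in (0,55,60,65):
    t=np.radians(a);X=h+v*w+u*(-s*np.cos(t)+dn*np.sin(t))+np.array([0,0,1])*(s*np.sin(t)+dn*np.cos(t))
    p=proj("scene",X);print(lab,a,p,(p-[230,100]+.5)*4-.5)
E
```

```text
corner 0 [244.84498898 189.57505523] [ 60.87995593 359.80022094]
corner 55 [266.79111593 174.78892345] [148.66446371 300.65569382]
corner 60 [270.90668203 176.16987197] [165.12672814 306.17948789]
corner 65 [275.30683466 178.08024556] [182.72733865 313.82098226]
barend 0 [256.24238482 160.63491516] [106.46953926 244.03966065]
barend 55 [291.52141216 145.86287079] [247.58564863 184.95148317]
barend 60 [297.24202627 147.98606553] [270.46810507 193.44426212]
barend 65 [303.25750985 150.78317009] [294.5300394  204.63268037]
```

Both features give about 60–62°, and the tool pose gives 60.5°, all well inside ±5°. One check that it's still, then I'll hand in.

```bash
python3 - <<'E'
from cell import manip
a=manip.observe();manip.hold(.6);b=manip.observe()
print(b["time_s"],b["tool_pos"]-a["tool_pos"],b["gripper_width"],b["force"])
manip.sign_off()
E
```

```text
22.4333 [ 2.26173901e-05 -1.78987711e-05  2.59939679e-05] 0.011179078111071359 [-3.64599125 -0.02283168  5.51055579]
the job is handed in; nothing more can be done
```

The 30 mm spacer is standing fully down in the blue block's pocket, let go. The gripper is still holding the lid by its orange handle at about 60 degrees. I handed the job in at 22.4 s; sign-off gives no verdict.

- **Spacer:** Its top measured 0.0546 m high, against 0.055 m when fully down. It is centred on the pocket to within what the cameras can show.
- **Lid angle:** The tool position gives about 60.5 degrees, and the lid corner and bar end in the scene picture give 60–62 degrees. The limit is 5 degrees either way.
- **Hold:** The tool moved less than 0.05 mm over the last 0.6 s, and the fingers were closed at 11 mm on the 12 mm bar with a grip of 20 N.
- **Other things:** I saw no change in the two other spacers, the meter or the jar in the last pictures. The tin and reel are partly hidden in the scene view, but both are in their places in the top view.
- **Disagreements:** The two cameras differed by 3–4 mm sideways. The held spacer's outline matched the scene camera, so I relied on that one for the insertion. One handle approach was refused because of joint range, without moving the arm, so I used the same grasp turned half round.

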